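# Serve the cap tray and log it

## Robot

A 7-joint arm with a two-finger parallel gripper is mounted at the origin on the work surface. World frame = base frame: x ahead of the robot, y to its left, z up, the work surface at z = 0. Lengths are in m, angles in rad, forces in N, time in s.
With the tool pointing down it reaches from about 0.35 to 0.9 m from the base axis. Payload 7.2 kg.
Tool frame: the origin (TCP) lies midway between the tips of the shut fingers; the grasp point (between the pads) lies 19 mm behind it; z points along the fingers, y is the line along which they close (so a half turn about z gives the same grasp; the last joint's range is limited). The gripper opens to 88 mm and grips with 3 to 60 N. Pads are 20 mm wide; open, the fingers measure 115 mm over their backs; the gripper's body (75 mm by 178 mm) begins 61 mm behind the grasp point.
Start: joints at [-1.248, 0.411, -0.013, 1.596, 0.006, 1.134, -0.082], TCP at [0.238, 0.578, 0.223] pointing down, gripper open.
Joint ranges: [-2.95, 2.95], [-0.29, 1.99], [-1.47, 1.44], [0.14, 2.54], [-1.03, 4.17], [0.13, 1.85], [-2.86, 2.86]. Speed limits (rad/s): [2.39, 2.39, 3.01, 3.01, 3.14, 3.14, 3.14].

## Interface

Orientations are given as [roll, pitch, yaw] about the fixed x, y, z axes, in that order (R = Rz(yaw) Ry(pitch) Rx(roll)).
In Python, from plant import * gives the robot as it stands.
- The arm moves only by the shell command python3 -m creep 'ROWS' [FORCE]. ROWS is a JSON object of lists of equal length, an entry for each row: "linear": the shift along the tool's x, y, z each as a share of 0.1 m, from -1 to 1, a list of three; "angular": the turn, a rotation vector about the tool's x, y, z each as a share of pi/2 rad, from -1 to 1, a list of three; "fingers": the gripper command: -1 is shut, 1 is fully open, values between are in proportion. A call has 1 to 12 rows; each row shifts and turns the commanded pose from where the row before left it, along the tool's axes as they then stand; what a row does not reach is not made up. A row lasts 1/12 s, in which the tool goes at most 41.7 mm and 7.16 degrees, less where a joint would pass 70% of its speed; a pose out of reach is approached as far as the arm can. A call with a number of a shift or a turn outside -1 to 1 is refused whole. A call with a gripper value outside its range is refused whole. The fingers move at their own pace and stop on an object; FORCE is the grip in N (left out, the last holds). Time passes only in rows, so rows that do not move let the fingers close. It gives the time, the measured TCP pose, the force, the opening and the grip force at its end, in the units of the state.
- observe(): the state, without advancing time (a new reading comes with each control period).
- snapshot(name): name is "scene" or "top"; returns the picture (420x560x3 uint8, red, green, blue); there is no depth.
- camera_model(name): a dict with "mtx" (3x3 intrinsics, pixels), "cam_to_world" (4x4, takes a point from camera to world coordinates). Camera axes: x right, y down, z forward; pixel columns grow to the right and rows downward; lengths in m; the calibration is good to about 2 mm. A picture is of the moment at which its call begins. camera_model takes no time and is no camera call.
- hand_in(): hands the job in; it is judged then, once.
The state is a dict: "time_s": time; "joints": joint angles; "qd": joint speeds; "joint_efforts": joint torques, N m; "tool_pos": TCP position; "ee_rot": TCP orientation; "ft_force": force on the tool from outside, world axes, zero at the start; "torque": the same for the moment, N m; "grip_width": finger opening in m; "gripper_force": force on a finger pad.
Only numpy, scipy, OpenCV 4.12 (cv2) and the standard library are available. Lean on these libraries where they do the work, as an engineer would, in place of code of your own. Each camera call takes 0.05 s, during which the arm holds its last target. There are 200 camera calls.

## Task

Lift the blue tray of valve caps off the nested pile in the steel carrier and, keeping it level, set it down gently (never drop it) in the middle of the aluminium turntable. Then log it on the green tally counter: swing the red-pinned sprung lever all the way to its stop and release it so that it springs fully back. Leave the two grey trays nested in the carrier and everything else on the counter where it is.

Things in the scene. Friction and masses are not known exactly. Their poses are not given: they have to be found in the camera images.
- carrier: Fixed steel tray carrier, open side -x roughly to the robot. Origin: centre of its underside; z up. Base 130 (x) x 270 (y) mm. Two uprights, 14 mm thick, at y = +-125 mm hold a carry bar (axis along y, straight over the origin, 230 mm up, up to 19 mm thick) over the blue tray's grip: a vertical gripper fouls it, so tilt the tool about 40 degrees, coming from -x.
- cap_tray: Blue tray of black and brass valve caps (fixed in it), top of the pile, 0.42 kg. Origin: centre of its foot's underside, 60 mm above the counter in the pile; axes as the carrier's. Foot 106 (x) x 176 (y) x 10 mm high nests inside the grey tray's rim with 3 mm play: lift 12 mm straight up first. Tray above it 120 x 190 mm, rim 38 mm above the origin, wall 4 mm; a handle stands in its middle.
- tray_grip (a point): Centre of the orange grip block of the blue tray's handle, 68 mm above the tray's origin. Block 56 mm long (tray x), 18 mm thick (tray y: grip across this), 28 mm high. In the pile its top is 142 mm above the counter, 78 mm below the carry bar's underside.
- mid_tray: Grey plastic tray directly under the blue one, same pan (120 x 190 x 38 mm with foot) without handle. Origin: centre of its underside, 32 mm above the counter. Must stay.
- low_tray: Grey plastic tray at the bottom of the pile, like the other grey one. Origin: centre of its underside, 4 mm above the counter. Must stay.
- turntable_top (a point): Centre of the top face of the aluminium turntable: a flat round platter 240 mm in diameter, top 40 mm above the counter, which turns freely with slight friction on a fixed black base.
- tally: Fixed green bench tally counter, 110 (x) x 100 (y) mm, housing top 50 mm above the counter, with a black window of four white wheels on its -x face. Origin: centre of its underside.
- tally_lever (a joint): Sprung lever on top of the tally counter, turning about a vertical axis: 0 rad at rest, 1.05 rad at its stop, growing anticlockwise seen from above (pin moves from the counter's +y side to its -y side). The spring needs about 1.3 N at the pin to start and 4 N at the stop, and returns the lever to 0.
- lever_pin (a point): Centre of the top face of the lever's upright red pin (18 mm diameter, top 102 mm above the counter, pin free from there down to 63 mm), 80 mm from the lever's axis. Moves with the lever.
- lever_hinge (a point): Point on the lever's vertical axis, at the height of the pin's top (102 mm). Nothing stands there above 65 mm.
- wrench: Bystander: stainless wrench, 170 mm, lying on the counter. Origin near its middle, underside.
- gear_shifter: Bystander: steel gear shift lever with a black rubber tip, about 150 mm, lying down. Origin near its middle, underside.
- glass_jar: Bystander: glass jar with steel screw lid, 76 mm diameter, 110 mm high. Origin: centre of its underside.
- indicator_lens: Bystander: yellow indicator lens, 85 x 60 x 36 mm. Origin: centre of its underside.
- mug: Bystander: blue mug, 80 mm diameter, 90 mm high. Origin: centre of its underside.
Mind the look-alikes: they are no part of the job. Leave any purple or yellow look-alike of the tally alone.

How it is judged:
On the way, in this order (a step that is already met when the one before it is completed fails the run):
1. the blue tray is held clear of the carrier's pile (horizontal distance between cap_tray and carrier above 0.09 m and height (world z) of cap_tray above 0.05 m and contact force between the fingers and cap_tray above 1 N), for 0.1 s.
2. the blue tray stands released, level and central on the turntable (horizontal distance between cap_tray and turntable_top below 0.03 m and z of cap_tray in the frame of turntable_top between -0.006 and 0.006 m and angle between cap_tray's own z axis and vertical below 0.08 rad and linear speed of cap_tray below 0.03 m/s and contact force between the fingers and cap_tray below 0.1 N), for 0.2 s.
3. the tally lever is swung to its stop (value of joint tally_lever above 0.98 rad), for 0.05 s.
At the end, for the whole second after the job is handed in: Blue tray released, at rest on the turntable: centre within 30 mm, height within 6 mm, level within 0.08 rad. Tally lever has then been at its stop (over 0.98 rad) and is back under 0.06 rad. Both grey trays nested within 8 mm of the carrier's centre and under 4 mm raised (all of step 2 and value of joint tally_lever below 0.06 rad and horizontal distance between each of mid_tray, low_tray and carrier below 0.008 m and height (world z) of mid_tray below 0.036 m and height (world z) of low_tray below 0.008 m); the robot touches nothing.
It fails at once if the blue tray is tipped more than 0.35 rad, so that caps would spill (angle between cap_tray's own z axis and vertical above 0.35 rad).
It fails at once if the blue tray is dropped or thrown: out of the fingers and faster than 0.5 m/s (contact force between the fingers and cap_tray below 0.1 N and linear speed of cap_tray above 0.5 m/s).
It fails at once if the blue tray is slammed onto the turntable (over 80 N) (contact force between cap_tray and turntable above 80 N).
It fails at once if a grey tray is moved more than 20 mm (distance of any of mid_tray, low_tray from where it was at the start of the episode above 0.02 m).
It fails at once if a bystander is moved more than 30 mm (distance of any of wrench, gear_shifter, glass_jar, indicator_lens, mug from where it was at the start of the episode above 0.03 m).
It also fails if it takes over 64 s, if anything falls off the work surface, if the arm or the gripper's body presses on something with over 40 N, if the wrist force passes 120 N, or if a joint passes its speed limit or range.

## Working session

There is one attempt and no reset: what is moved stays moved. The work goes in short steps, Python scripts to look and compute and a shell command to move; the robot and the scene stay as the last step left them, time stands still between calls to the robot, and variables do not carry over. Pictures are saved under pics/ and viewed, at most 10 in all, crops included, and the job is handed in when it is done.

```bash
mkdir -p pics; python3 - <<'E'
from plant import *
import cv2
for n in("scene","top"):
    im=snapshot(n); cv2.imwrite(f"pics/{n}0.png",im[:,:,::-1]); m=camera_model(n); print(n,m["mtx"],m["cam_to_world"])
print(observe())
E
```

```text
scene [[482.2003087    0.         280.92492545]
 [  0.         482.2003087  212.01716385]
 [  0.           0.           1.        ]] [[ 0.36470908  0.78159607 -0.50605817  1.13390507]
 [ 0.93109418 -0.30196827  0.20464307 -0.29075   ]
 [ 0.00713471 -0.54582301 -0.83787012  1.22189324]
 [ 0.          0.          0.          1.        ]]
top [[517.16144201   0.         282.85434785]
 [  0.         517.16144201 216.12335277]
 [  0.           0.           1.        ]] [[ 6.29984892e-03 -9.87505942e-01  1.57455790e-01  2.47479399e-01]
 [-9.99979183e-01 -6.44091489e-03 -3.85657180e-04 -4.66273602e-03]
 [ 1.39499810e-03 -1.57450083e-01 -9.87525962e-01  1.63751814e+00]
 [ 0.00000000e+00  0.00000000e+00  0.00000000e+00  1.00000000e+00]]
{'time_s': 0.1, 'joints': array([-1.24819596,  0.41182211, -0.01270338,  1.59693223,  0.00556056,
        1.13430961, -0.08221694]), 'qd': array([-0.00133397, -0.00155686,  0.00182858, -0.00102496, -0.00143137,
        0.00073411,  0.00010105]), 'joint_efforts': array([ 1.71225256e-03, -5.89096069e+01,  6.43289499e-01, -2.91710329e+01,
       -5.37765550e-02,  1.44030206e-02,  2.05494467e-05]), 'tool_pos': array([0.23793776, 0.57745206, 0.22190335]), 'ee_rot': array([-3.14015783e+00,  6.91107175e-05,  2.75077485e+00]), 'ft_force': array([-0.80994498,  0.18463832,  0.07884567]), 'torque': array([-0.00864394, -0.00038893,  0.00722186]), 'gripper_force': 0.0, 'grip_width': 0.08806402879395982}
```

View pics/scene0.png

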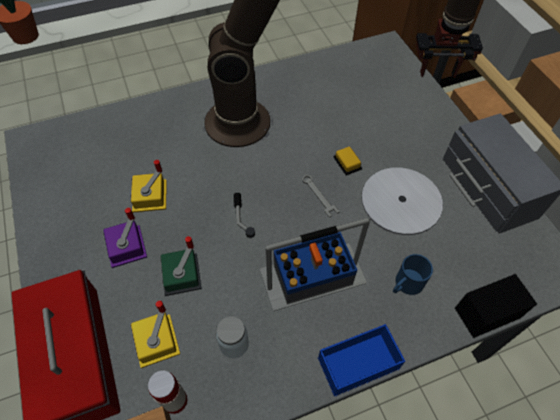

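View pics/top0.png

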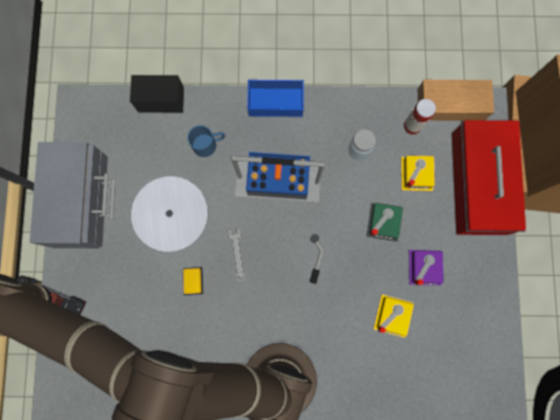

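The scene view shows the blue tray under the bar at about (315,260), the turntable at (402,198) and the green tally at (180,268). In the top view these are at (278,178), (169,213) and (386,222), and the green tally's red pin is at (374,232).

```bash
cat > h.py <<'E'
import numpy as np,cv2
from plant import *
from scipy.spatial.transform import Rotation as R
def ray(n,uv):
    m=camera_model(n);T=np.array(m["cam_to_world"]);d=T[:3,:3]@np.linalg.solve(np.array(m["mtx"]),[uv[0],uv[1],1]);return T[:3,3],d/np.linalg.norm(d)
def onz(n,uv,z):
    o,d=ray(n,uv);return o+d*(z-o[2])/d[2]
def tri(a,b):
    o1,d1=ray("scene",a);o2,d2=ray("top",b)
    s=np.linalg.lstsq(np.c_[d1,-d2],o2-o1,rcond=None)[0];p=o1+s[0]*d1;q=o2+s[1]*d2
    return (p+q)/2,np.linalg.norm(p-q)
def blobs(im,lo,hi,box,amin=8):
    h=cv2.cvtColor(im,cv2.COLOR_RGB2HSV);m=cv2.inRange(h,np.array(lo),np.array(hi));k=np.zeros_like(m);x0,y0,x1,y1=box;k[y0:y1,x0:x1]=m[y0:y1,x0:x1]
    c=cv2.findContours(k,cv2.RETR_EXTERNAL,cv2.CHAIN_APPROX_NONE)[0]
    return sorted([x for x in c if len(x)>=amin],key=lambda x:-cv2.contourArea(x))
def tcp():
    s=observe();return s["tool_pos"],R.from_euler("xyz",s["ee_rot"])
E
python3 - <<'E'
from h import *
np.set_printoptions(precision=4,suppress=True)
S=cv2.imread("pics/scene0.png")[:,:,::-1].copy();T=cv2.imread("pics/top0.png")[:,:,::-1].copy()
def show(l,n,cs,z):
    for c in cs[:4]:
        r=cv2.minAreaRect(c);mm=c.reshape(-1,2).mean(0);print(l,n,cv2.contourArea(c),np.round(r[0],1),np.round(r[1],1),round(r[2]),onz(n,r[0],z)[:2])
show("grip","top",blobs(T,(5,170,150),(12,255,255),(245,150,315,200)),.142)
show("grip","scene",blobs(S,(5,170,120),(12,255,255),(265,225,365,300)),.142)
show("green","top",blobs(T,(60,80,20),(90,255,255),(350,190,420,250)),.05)
show("green","scene",blobs(S,(60,80,20),(90,255,255),(150,230,220,300)),.05)
show("pin","top",blobs(T,(0,170,100),(6,255,255),(350,200,400,250),4),.102)
show("pin","scene",blobs(S,(0,170,100),(6,255,255),(170,225,210,265),4),.102)
show("blue","top",blobs(T,(100,150,50),(125,255,255),(240,140,320,205)),.098)
show("blue","scene",blobs(S,(100,150,50),(125,255,255),(262,225,365,305)),.098)
for n,im,b in(("top",T,(125,170,215,258)),("scene",S,(355,160,450,240))):
    c=blobs(im,(0,0,130),(180,60,255),b)
    e=cv2.fitEllipse(cv2.convexHull(c[0]));print("tt",n,e,onz(n,e[0],.04))
cv2.imwrite("pics/cr.png",np.hstack([cv2.resize(T[140:215,225:335],(396,270),interpolation=2)[:,:,::-1],cv2.resize(T[190:250,350:420],(315,270),interpolation=2)[:,:,::-1]]))
cv2.imwrite("pics/cr2.png",np.hstack([cv2.resize(S[210:310,255:375],(400,333),interpolation=2)[:,:,::-1],cv2.resize(S[230:300,150:215],(310,333),interpolation=2)[:,:,::-1]]))
E
cd pics; python3 -c "
import cv2,numpy as np
a=cv2.imread('cr.png');b=cv2.imread('cr2.png');w=max(a.shape[1],b.shape[1])
p=lambda i:cv2.copyMakeBorder(i,0,0,0,w-i.shape[1],0)
cv2.imwrite('crops.png',np.vstack([p(a),p(b)])[:600])"
```

```text
grip top 41.0 [278.  171.5] [13.  4.] 90 [0.62 0.01]
grip scene 91.0 [315.3 251.8] [18.8  5.9] 68 [0.6253 0.0105]
green top 535.5 [385.8 220.2] [28.9 30.7] 9 [ 0.4898 -0.325 ]
green scene 919.5 [178.8 270. ] [37.7 35.1] 79 [ 0.5002 -0.3282]
pin top 16.0 [374.5 232. ] [4. 5.] 90 [ 0.446  -0.2798]
pin scene 14.0 [188. 239.] [4. 4.] 90 [ 0.4482 -0.28  ]
blue top 999.0 [277.4 178.2] [59.5 28.3] 4 [0.6099 0.0122]
blue top 103.0 [279.  156.1] [58.3  3. ] 4 [0.6794 0.0078]
blue scene 1301.5 [314.8 260.2] [42.6 74.8] 74 [0.6269 0.0114]
blue scene 8.0 [318.1 238.7] [ 1.5 16.7] 76 [0.5708 0.0456]
tt top ((171.16246032714844, 207.31643676757812), (106.03385162353516, 136.9306182861328), 172.98910522460938) [0.5279 0.3451 0.04  ]
tt scene ((402.0013732910156, 199.94952392578125), (63.32244873046875, 81.44012451171875), 107.26624298095703) [0.5101 0.3502 0.04  ]
```

View pics/crops.png

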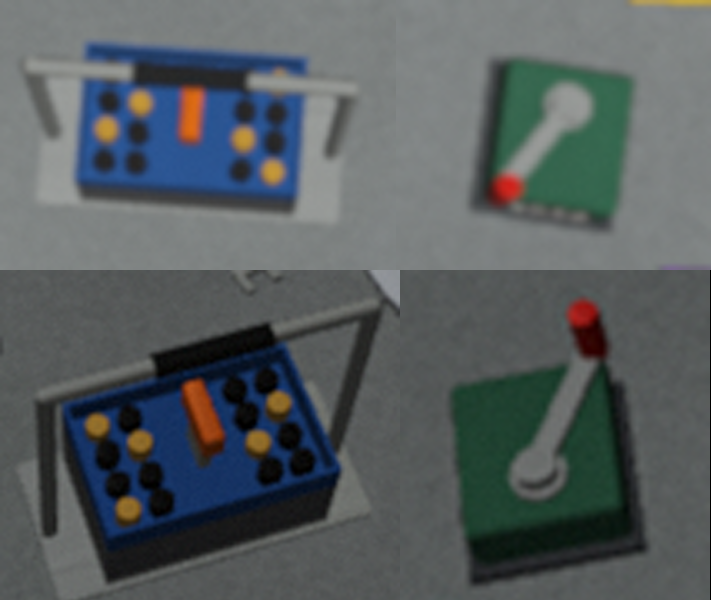

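```bash
python3 - <<'E'
from h import *
np.set_printoptions(precision=4,suppress=True)
S=cv2.imread("pics/scene0.png")[:,:,::-1].copy();T=cv2.imread("pics/top0.png")[:,:,::-1].copy()
c=np.array([onz("scene",p,.098)[:2] for p in[(273.6,250.5),(339.9,232.5),(357,269.4),(286.8,293.4)]])
print("scene rim",c,c.mean(0),[np.linalg.norm(c[i]-c[i-1]) for i in range(4)])
t=np.array([onz("top",p,.098)[:2] for p in[(309.7,156.1),(249.4,152.5),(246.7,190.8),(307.8,194.4)]])
print("top rim",t,t.mean(0),[np.linalg.norm(t[i]-t[i-1]) for i in range(4)])
for q in(c,t):
    for a,b in((0,1),(3,2)):
        d=q[b]-q[a];print(np.degrees(np.arctan2(-d[0],d[1])))
print("hinge",onz("scene",(178.9,272.5),.065),onz("top",(388.2,213.3),.065))
P=[]
for n,im,b in(("top",T,(160,205,180,222)),("scene",S,(394,190,412,206))):
    g=im[...,0].astype(int)[b[1]:b[3],b[0]:b[2]];w=np.clip(np.median(g)-15-g,0,None);yy,xx=np.mgrid[b[1]:b[3],b[0]:b[2]]
    p=((w*xx).sum()/w.sum(),(w*yy).sum()/w.sum());P.append(p);print("hole",n,p,onz(n,p,.04))
g=cv2.GaussianBlur(T[...,0],(3,3),0)
pc=np.array(P[0]);pts=[]
for a in np.arange(0,2*np.pi,.1):
    if np.cos(a)<-.75: continue
    L=[g[int(round(pc[1]+r*np.sin(a))),int(round(pc[0]+r*np.cos(a)))] for r in np.arange(28,48,.5)]
    i=np.argmin(np.diff(np.array(L,int)));pts.append(pc+(28+.5*i)*np.array([np.cos(a),np.sin(a)]))
w=np.array([onz("top",p,.04)[:2] for p in pts])
x=np.linalg.lstsq(np.c_[2*w,np.ones(len(w))],(w**2).sum(1),rcond=None)[0];print("circle",x[:2],np.sqrt(x[2]+x[:2]@x[:2]))
print("pin tri",tri((188,238.7),(374.5,231.8)))
E
```

```text
scene rim [[ 0.5612 -0.0786]
 [ 0.5744  0.1087]
 [ 0.6908  0.1026]
 [ 0.6871 -0.0913]] [0.6284 0.0103] [np.float64(0.12653551505709767), np.float64(0.1877264959841933), np.float64(0.11658870317974952), np.float64(0.1939608287795773)]
top rim [[ 0.6802 -0.0865]
 [ 0.6904  0.0988]
 [ 0.5701  0.1051]
 [ 0.5602 -0.0806]] [0.6252 0.0092] [np.float64(0.12012013137278989), np.float64(0.18565943625744882), np.float64(0.12038289787107162), np.float64(0.18587431627835263)]
-4.0256780030425725
-1.0973700067911945
-3.1428983867230866
-3.0616314511848364
hinge [ 0.5156 -0.3293  0.065 ] [ 0.5091 -0.33    0.065 ]
hole top (np.float64(168.83375814216936), np.float64(212.9529878221467)) [0.5099 0.3517 0.04  ]
hole scene (np.float64(401.92167630057804), np.float64(198.47890173410406)) [0.5054 0.3526 0.04  ]
circle [0.5093 0.352 ] 0.11845243917979718
pin tri (array([ 0.4467, -0.2799,  0.1012]), np.float64(0.00020651894313268324))
```

```bash
cat >> h.py <<'E'
np.set_printoptions(precision=4,suppress=True)
YAW=np.radians(-3.1);G=np.array([.626,.010,.128]);CZ=R.from_euler("z",YAW)
def tool(tilt,yaw=YAW):
    s,c=np.sin(np.radians(tilt)),np.cos(np.radians(tilt))
    return R.from_euler("z",yaw)*R.from_matrix(np.array([[-c,0,s],[0,1,0],[-s,0,-c]]))
def plan(p,Rt=None):
    "shares: total linear in present tool axes, total turn"
    q,Rc=tcp();print("at",q,"lin shares",Rc.inv().apply(np.array(p)-q)/.1, "dist",np.linalg.norm(p-q))
    if Rt is not None: v=(Rc.inv()*Rt).as_rotvec();print("ang shares",v/(np.pi/2),"deg",np.degrees(np.linalg.norm(v)))
E
python3 - <<'E'
from h import *
Rt=tool(42);z=Rt.apply([0,0,1]);tg=G+.019*z;print("grasp tcp",tg,z)
plan(tg-.18*z,Rt)
E
```

```text
grasp tcp [0.6387 0.0093 0.1139] [ 0.6682 -0.0362 -0.7431]
at [0.2379 0.5775 0.2219] lin shares [-4.7329 -4.1246 -0.2512] dist 0.6283002350090576
ang shares [-0.0794 -0.4623 -0.2043] deg 46.04542087683111
```

```bash
python3 -m creep '{"linear":[[-0.3,-0.26,-0.05],[-0.3,-0.26,-0.05],[-0.3,-0.26,-0.05],[-0.3,-0.26,-0.05],[-0.3,-0.26,0],[-0.3,-0.26,0],[-0.3,-0.26,0],[-0.3,-0.26,0],[-0.3,-0.26,0],[-0.3,-0.26,0],[-0.3,-0.26,0],[-0.3,-0.26,0]],"angular":[[0,0,0],[0,0,0],[0,0,0],[0,0,0],[0,0,0],[0,0,0],[0,0,0],[0,0,0],[0,0,0],[0,0,0],[0,0,0],[0,0,0]],"fingers":[1,1,1,1,1,1,1,1,1,1,1,1]}' 30
python3 -m creep '{"linear":[[0,0,0],[0,0,0],[0,0,0],[0,0,0],[0,0,0],[0,0,0],[0,0,0],[0,0,0]],"angular":[[-0.01,-0.058,-0.026],[-0.01,-0.058,-0.026],[-0.01,-0.058,-0.026],[-0.01,-0.058,-0.026],[-0.01,-0.058,-0.026],[-0.01,-0.058,-0.026],[-0.01,-0.058,-0.026],[-0.01,-0.058,-0.026]],"fingers":[1,1,1,1,1,1,1,1]}' 30
python3 - <<'E'
from h import *
Rt=tool(42);z=Rt.apply([0,0,1]);tg=G+.019*z
plan(tg-.18*z,Rt)
E
```

```text
time_s: 1.1
tool_pos: [0.4524, 0.1503, 0.2426]
ee_rot: [3.141, -0.0, 2.751]
ft_force: [0.5, 0.3, 0.5]
grip_width: 0.0878
gripper_force: 0.0
time_s: 1.77
tool_pos: [0.4516, 0.1523, 0.2427]
ee_rot: [3.139, 0.723, 3.086]
ft_force: [0.6, -1.2, 0.3]
grip_width: 0.0882
gripper_force: 0.0
at [0.4516 0.1523 0.2427] lin shares [-0.5894 -1.3267  0.4511] dist 0.15201531934071366
ang shares [ 0.0012 -0.0062 -0.0008] deg 0.573240666092454
```

```bash
python3 -m creep '{"linear":[[-0.118,-0.265,0.09],[-0.118,-0.265,0.09],[-0.118,-0.265,0.09],[-0.118,-0.265,0.09],[-0.118,-0.265,0.09],[0,0,0],[0,0,0],[0,0,0]],"angular":[[0.001,-0.006,0],[0,0,0],[0,0,0],[0,0,0],[0,0,0],[0,0,0],[0,0,0],[0,0,0]],"fingers":[1,1,1,1,1,1,1,1]}' 30
python3 - <<'E'
from h import *
Rt=tool(42);z=Rt.apply([0,0,1]);tg=G+.019*z
plan(tg-.08*z,Rt)
im=snapshot("scene");cv2.imwrite("pics/s1.png",im[:,:,::-1])
t=snapshot("top")
cv2.imwrite("pics/v1.png",np.hstack([cv2.resize(im[130:310,230:390],(400,450),interpolation=2),cv2.resize(t[130:310,200:360],(400,450),interpolation=2)])[:,:,::-1])
E
```

```text
time_s: 2.43
tool_pos: [0.518, 0.0154, 0.2478]
ee_rot: [-3.142, 0.728, 3.083]
ft_force: [-0.0, 0.8, 0.4]
grip_width: 0.088
gripper_force: 0.0
at [0.518  0.0154 0.2478] lin shares [-0.0062  0.0081  1.004 ] dist 0.1004011208603867
ang shares [-0.0021 -0.003  -0.0023] deg 0.3907263306949398
```

View pics/v1.png

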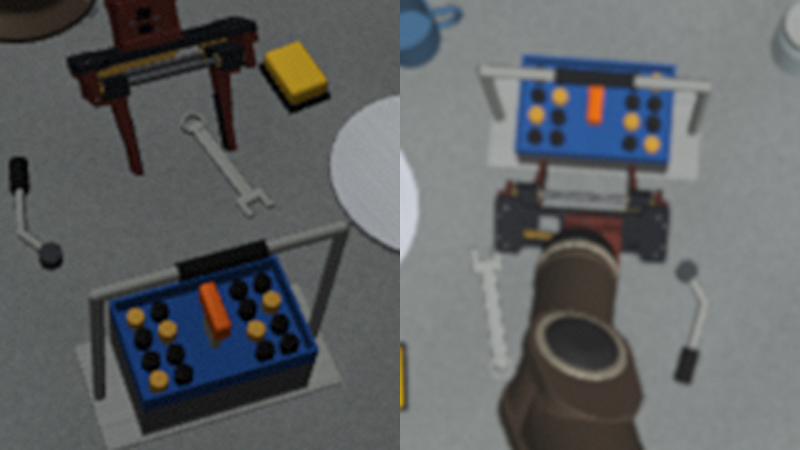

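Left crop: the gripper is in front of the pile with the fingers straddling the line to the grip. Right crop: the fingertips at (542,168) and (632,175) are about symmetric about the orange block at (596,105), and the carrier is undisturbed. Next I go in along the tool axis.

```bash
python3 -m creep '{"linear":[[0,0,0.2],[0,0,0.2],[0,0,0.2],[0,0,0.2],[0,0,0.2],[0,0,0.2],[0,0,0.15],[0,0,0.15],[0,0,0],[0,0,0]],"angular":[[-0.002,-0.003,-0.002],[0,0,0],[0,0,0],[0,0,0],[0,0,0],[0,0,0],[0,0,0],[0,0,0],[0,0,0],[0,0,0]],"fingers":[1,1,1,1,1,1,1,1,1,1]}' 30
python3 - <<'E'
from h import *
Rt=tool(42);z=Rt.apply([0,0,1]);tg=G+.019*z
plan(tg,Rt)
E
```

```text
time_s: 3.37
tool_pos: [0.6021, 0.009, 0.1579]
ee_rot: [-3.135, 0.738, 3.089]
ft_force: [0.8, -0.3, 0.3]
grip_width: 0.088
gripper_force: 0.0
at [0.6021 0.009  0.1579] lin shares [0.0263 0.0267 0.5712] dist 0.0572445495554715
ang shares [-0.0037  0.003   0.0006] deg 0.4301331797280298
```

```bash
python3 -m creep '{"linear":[[0.006,0.005,0.1],[0.006,0.005,0.1],[0.006,0.005,0.1],[0.006,0.005,0.1],[0.003,0.005,0.1],[0,0,0.07],[0,0,0],[0,0,0]],"angular":[[-0.003,0.003,0],[0,0,0],[0,0,0],[0,0,0],[0,0,0],[0,0,0],[0,0,0],[0,0,0]],"fingers":[1,1,1,1,1,1,1,1]}' 30
python3 - <<'E'
from h import *
Rt=tool(42);z=Rt.apply([0,0,1]);tg=G+.019*z
plan(tg,Rt)
im=snapshot("scene");t=snapshot("top")
cv2.imwrite("pics/v2.png",np.hstack([cv2.resize(im[190:310,250:390],(400,343),interpolation=2),cv2.resize(t[130:250,210:350],(400,343),interpolation=2)])[:,:,::-1])
E
```

```text
time_s: 4.03
tool_pos: [0.6387, 0.0092, 0.1151]
ee_rot: [-3.14, 0.735, 3.088]
ft_force: [-0.5, -0.4, -0.2]
grip_width: 0.0878
gripper_force: 0.0
at [0.6387 0.0092 0.1151] lin shares [0.0079 0.0016 0.0092] dist 0.0012209316443551276
ang shares [-0.0008  0.0012  0.0004] deg 0.13329495077877176
```

View pics/v2.png

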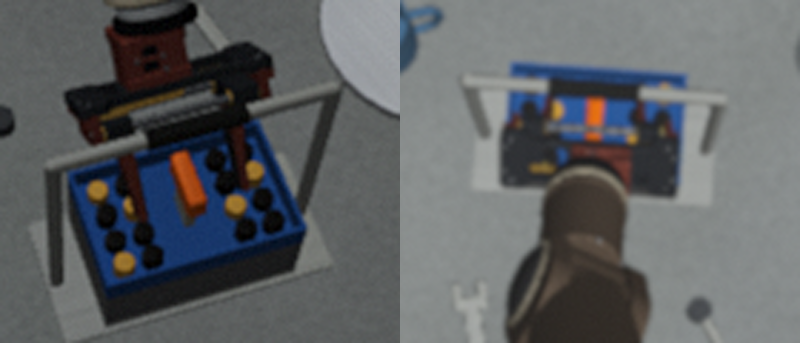

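The fingers straddle the orange block: in the left crop the tips are at about (140,215) and (243,185), with the block at (188,182). The body is clear of the bar. Closing now.

```bash
python3 -m creep '{"linear":[[0,0,0],[0,0,0],[0,0,0],[0,0,0],[0,0,0],[0,0,0],[0,0,0],[0,0,0],[0,0,0],[0,0,0]],"angular":[[0,0,0],[0,0,0],[0,0,0],[0,0,0],[0,0,0],[0,0,0],[0,0,0],[0,0,0],[0,0,0],[0,0,0]],"fingers":[-1,-1,-1,-1,-1,-1,-1,-1,-1,-1]}' 40
```

```text
time_s: 4.97
tool_pos: [0.639, 0.0088, 0.1148]
ee_rot: [-3.14, 0.735, 3.088]
ft_force: [0.8, -0.8, -0.3]
grip_width: 0.0246
gripper_force: 0.0
```

```bash
python3 - <<'E'
from h import *
q,Rc=tcp();print(q,"up 1mm:",Rc.inv().apply([0,0,.01]),"-x carrier 10mm:",Rc.inv().apply(CZ.apply([-.1,0,0])))
E
```

```text
[0.639  0.0088 0.1148] up 1mm: [-0.0067 -0.     -0.0074] -x carrier 10mm: [ 0.0742 -0.0001 -0.0671]
```

Still closing.

```bash
python3 -m creep '{"linear":[[0,0,0],[0,0,0],[0,0,0],[0,0,0],[0,0,0]],"angular":[[0,0,0],[0,0,0],[0,0,0],[0,0,0],[0,0,0]],"fingers":[-1,-1,-1,-1,-1]}' 40
```

```text
time_s: 5.38
tool_pos: [0.639, 0.0088, 0.1148]
ee_rot: [-3.14, 0.735, 3.088]
ft_force: [-0.4, -0.6, -0.5]
grip_width: 0.0181
gripper_force: 40.0
```

```bash
python3 -m creep '{"linear":[[-0.0134,0,-0.0149],[-0.0134,0,-0.0149],[-0.0134,0,-0.0149],[-0.0134,0,-0.0149],[-0.0134,0,-0.0149],[-0.0134,0,-0.0149],[-0.0134,0,-0.0149],[-0.0134,0,-0.0149],[-0.0067,0,-0.0074],[0,0,0],[0,0,0]],"angular":[[0,0,0],[0,0,0],[0,0,0],[0,0,0],[0,0,0],[0,0,0],[0,0,0],[0,0,0],[0,0,0],[0,0,0],[0,0,0]],"fingers":[-1,-1,-1,-1,-1,-1,-1,-1,-1,-1,-1]}' 40
python3 - <<'E'
from h import *
im=snapshot("scene");t=snapshot("top")
cv2.imwrite("pics/v3.png",np.hstack([cv2.resize(im[190:310,250:390],(400,343),interpolation=2),cv2.resize(t[130:250,210:350],(400,343),interpolation=2)])[:,:,::-1])
E
```

```text
time_s: 6.3
tool_pos: [0.639, 0.009, 0.132]
ee_rot: [-3.14, 0.735, 3.088]
ft_force: [0.3, 0.1, -4.0]
grip_width: 0.0183
gripper_force: 40.0
```

View pics/v3.png

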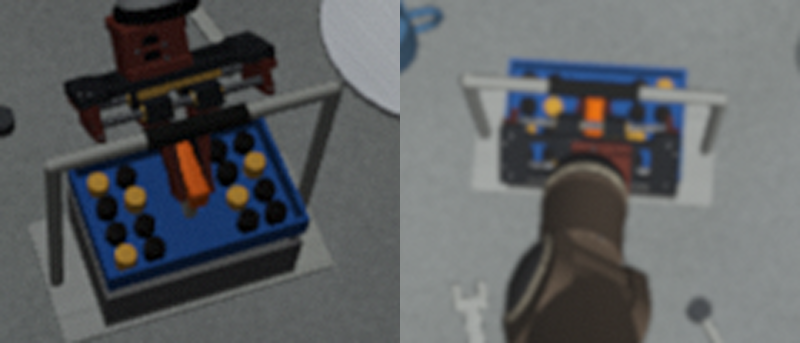

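The blue tray is lifted level, with a light gap to the grey rim below it at about (200,265) in the left crop. The grey trays stayed put. Now pulling it out along -x.

```bash
python3 -m creep '{"linear":[[0.037,0,-0.034],[0.06,0,-0.054],[0.089,0,-0.081],[0.089,0,-0.081],[0.089,0,-0.081],[0.089,0,-0.081],[0.089,0,-0.081],[0.089,0,-0.081],[0.089,0,-0.081],[0.089,0,-0.081],[0.06,0,-0.054],[0.037,0,-0.034]],"angular":[[0,0,0],[0,0,0],[0,0,0],[0,0,0],[0,0,0],[0,0,0],[0,0,0],[0,0,0],[0,0,0],[0,0,0],[0,0,0],[0,0,0]],"fingers":[-1,-1,-1,-1,-1,-1,-1,-1,-1,-1,-1,-1]}' 40
python3 - <<'E'
from h import *
# target: tray yaw free; keep tool rotation. offset tcp->tray from the grasp
off=np.array([.639,.0088,.1148])-np.array([.626,.010,.060])
T=np.array([.509,.352,.04])+off+[0,0,.04];print(T,off)
plan(T)
q,Rc=tcp();i=Rc.inv().apply
print("y",i([0,.1,0]),"up",i([0,0,.1]),"x",i([.1,0,0]))
E
```

```text
time_s: 7.4
tool_pos: [0.5178, 0.0173, 0.1334]
ee_rot: [-3.14, 0.738, 3.091]
ft_force: [0.3, -0.3, -4.4]
grip_width: 0.0181
gripper_force: 40.0
[0.522  0.3508 0.1348] [ 0.013  -0.0012  0.0548]
at [0.5178 0.0173 0.1334] lin shares [ 0.084   3.3322 -0.1016] dist 0.3334802921593432
y [ 0.0037  0.0999 -0.0036] up [-0.0673 -0.0001 -0.074 ] x [-0.0739  0.0052  0.0672]
```

```bash
python3 -m creep '{"linear":[[0,0.08,0],[0,0.15,0],[0.005,0.2,-0.006],[0.005,0.2,-0.006],[0.005,0.2,-0.006],[0.005,0.2,-0.006],[0.005,0.2,-0.006],[0.005,0.2,-0.006],[0.005,0.2,-0.006],[0.005,0.2,-0.006],[0.005,0.2,-0.006],[0.005,0.2,-0.006]],"angular":[[0,0,0],[0,0,0],[0,0,0],[0,0,0],[0,0,0],[0,0,0],[0,0,0],[0,0,0],[0,0,0],[0,0,0],[0,0,0],[0,0,0]],"fingers":[-1,-1,-1,-1,-1,-1,-1,-1,-1,-1,-1,-1]}' 40
python3 -m creep '{"linear":[[0.005,0.2,-0.006],[0.005,0.2,-0.006],[0.005,0.2,-0.006],[0.005,0.18,-0.006],[0.005,0.16,-0.006],[0,0.12,0],[0,0.06,0],[0,0,0],[0,0,0],[0,0,0]],"angular":[[0,0,0],[0,0,0],[0,0,0],[0,0,0],[0,0,0],[0,0,0],[0,0,0],[0,0,0],[0,0,0],[0,0,0]],"fingers":[-1,-1,-1,-1,-1,-1,-1,-1,-1,-1]}' 40
python3 - <<'E'
from h import *
plan(np.array([.522,.3508,.1348]),tool(42))
im=snapshot("scene");t=snapshot("top")
cv2.imwrite("pics/v4.png",np.hstack([cv2.resize(im[130:270,310:470],(400,350),interpolation=2),cv2.resize(t[140:280,90:250],(400,350),interpolation=2)])[:,:,::-1])
E
```

```text
time_s: 8.4
tool_pos: [0.521, 0.2391, 0.133]
ee_rot: [-3.139, 0.735, 3.088]
ft_force: [0.8, -0.4, -3.6]
grip_width: 0.0177
gripper_force: 40.0
time_s: 9.23
tool_pos: [0.5241, 0.3491, 0.1332]
ee_rot: [-3.138, 0.735, 3.088]
ft_force: [-0.4, 0.3, -4.0]
grip_width: 0.018
gripper_force: 40.0
at [0.5241 0.3491 0.1332] lin shares [ 0.006   0.0157 -0.0266] dist 0.003147472901521243
ang shares [-0.002   0.0013  0.    ] deg 0.2161657490101551
```

View pics/v4.png

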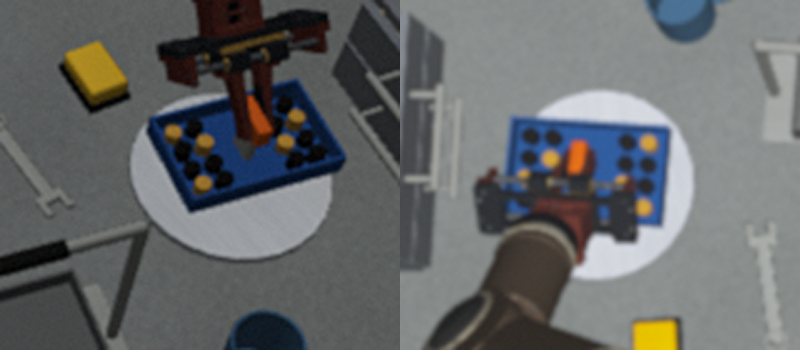

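The tray is held level over the platter. In the right crop its rim corners are at (512,117), (670,128) and (662,226), close to centred. I compute the centre from these before lowering.

```bash
python3 - <<'E'
from h import *
f=lambda x,y:np.array([(x-400)/2.5+90,y/2.5+140])
a,b,c=[onz("top",f(*p),.1165)[:2] for p in((512,117),(670,128),(662,226))]
print((a+c)/2,np.linalg.norm(a-b),np.linalg.norm(b-c))
plan(np.array([.522,.3515,.0988]))
q,Rc=tcp();print(Rc.inv().apply([0,0,-.03]))
E
```

```text
[0.5109 0.3478] 0.19064255341270242 0.11876215073956968
at [0.5242 0.3493 0.1334] lin shares [0.2497 0.021  0.2409] dist 0.034763603441892395
[0.0201 0.0001 0.0223]
```

```bash
python3 -m creep '{"linear":[[0.0277,0.004,0.0267],[0.0277,0.004,0.0267],[0.0277,0.004,0.0267],[0.0277,0.004,0.0267],[0.0277,0.004,0.0267],[0.0277,0.004,0.0267],[0.0277,0.004,0.0267],[0.0277,0.004,0.0267],[0.0277,0.003,0.0267],[0,0,0],[0,0,0]],"angular":[[0,0,0],[0,0,0],[0,0,0],[0,0,0],[0,0,0],[0,0,0],[0,0,0],[0,0,0],[0,0,0],[0,0,0],[0,0,0]],"fingers":[-1,-1,-1,-1,-1,-1,-1,-1,-1,-1,-1]}' 40
python3 -m creep '{"linear":[[0.0067,0,0.0074],[0.0067,0,0.0074],[0.0067,0,0.0074],[0,0,0],[0,0,0]],"angular":[[0,0,0],[0,0,0],[0,0,0],[0,0,0],[0,0,0]],"fingers":[-1,-1,-1,-1,-1]}' 40
```

```text
time_s: 10.25
tool_pos: [0.5218, 0.3542, 0.0985]
ee_rot: [-3.14, 0.735, 3.088]
ft_force: [-0.2, -0.9, -4.3]
grip_width: 0.0179
gripper_force: 40.0
time_s: 10.67
tool_pos: [0.5219, 0.3543, 0.0959]
ee_rot: [-3.14, 0.735, 3.088]
ft_force: [-0.3, 0.0, -4.4]
grip_width: 0.0179
gripper_force: 40.0
```

```bash
python3 -m creep '{"linear":[[0.0034,0,0.0037],[0.0034,0,0.0037],[0.0034,0,0.0037],[0,0,0],[0,0,0]],"angular":[[0,0,0],[0,0,0],[0,0,0],[0,0,0],[0,0,0]],"fingers":[-1,-1,-1,-1,-1]}' 40
```

```text
time_s: 11.08
tool_pos: [0.5221, 0.3544, 0.0949]
ee_rot: [-3.141, 0.736, 3.087]
ft_force: [-2.9, -1.3, 1.7]
grip_width: 0.0174
gripper_force: 40.0
```

Touchdown: the load is off the tool. Opening gently.

```bash
python3 -m creep '{"linear":[[0,0,0],[0,0,0],[0,0,0]],"angular":[[0,0,0],[0,0,0],[0,0,0]],"fingers":[-1,-1,-1]}' 5
python3 -m creep '{"linear":[[0,0,0],[0,0,0],[0,0,0],[0,0,0],[0,0,0],[0,0,0],[0,0,0],[0,0,0],[0,0,0]],"angular":[[0,0,0],[0,0,0],[0,0,0],[0,0,0],[0,0,0],[0,0,0],[0,0,0],[0,0,0],[0,0,0]],"fingers":[0.2,0.2,0.2,0.2,0.2,0.2,0.2,0.2,0.2]}' 20
python3 -m creep '{"linear":[[0,0,-0.05],[0,0,-0.1],[0,0,-0.15],[0,0,-0.2],[0,0,-0.2],[0,0,-0.2],[0,0,-0.2],[0,0,-0.2],[0,0,-0.2],[0,0,-0.2],[0,0,0],[0,0,0]],"angular":[[0,0,0],[0,0,0],[0,0,0],[0,0,0],[0,0,0],[0,0,0],[0,0,0],[0,0,0],[0,0,0],[0,0,0],[0,0,0],[0,0,0]],"fingers":[0.2,0.2,0.2,0.2,0.2,0.2,0.2,0.2,0.2,0.2,0.2,0.2]}' 20
python3 - <<'E'
from h import *
im=snapshot("scene");t=snapshot("top")
cv2.imwrite("pics/v5.png",np.hstack([cv2.resize(im[110:310,250:470],(400,364),interpolation=2),cv2.resize(t[140:280,90:250],(400,350),interpolation=2)[:350] if 0 else cv2.resize(t[140:285,90:250],(400,364),interpolation=2)])[:,:,::-1])
c=blobs(t,(100,150,40),(125,255,255),(120,170,215,250));h=cv2.convexHull(np.vstack(c[:4]));r=cv2.minAreaRect(h);print(r,onz("top",r[0],.078))
E
```

```text
time_s: 11.33
tool_pos: [0.5221, 0.3543, 0.0948]
ee_rot: [-3.14, 0.736, 3.087]
ft_force: [-2.7, -1.9, 3.6]
grip_width: 0.018
gripper_force: 5.0
time_s: 12.08
tool_pos: [0.5219, 0.3543, 0.0943]
ee_rot: [-3.14, 0.735, 3.088]
ft_force: [-0.5, 0.8, 0.5]
grip_width: 0.0525
gripper_force: 0.0
time_s: 13.08
tool_pos: [0.4076, 0.3614, 0.2217]
ee_rot: [3.14, 0.736, 3.087]
ft_force: [0.3, 0.6, 0.6]
grip_width: 0.0528
gripper_force: 0.0
((164.7728729248047, 211.08880615234375), (61.316070556640625, 36.63188552856445), 3.990912914276123) [0.5094 0.3558 0.078 ]
```

View pics/v5.png

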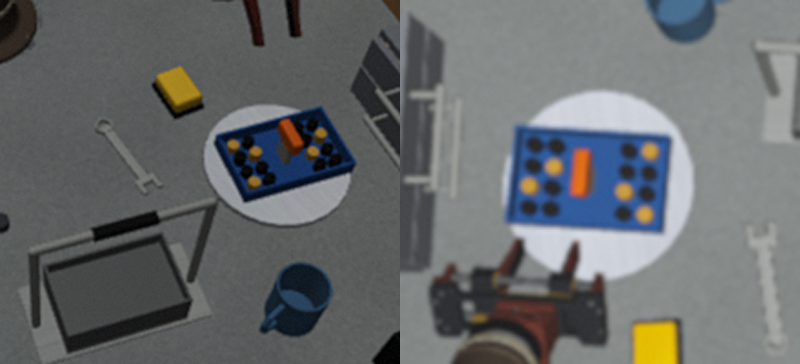

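The tray stands level and released on the platter, about 4 mm off centre. The grey trays are still nested at about (118,290) in the left crop. Next is the tally.

```bash
python3 - <<'E'
from h import *
plan(np.array([.452,-.22,.25]),tool(0))
E
python3 -m creep '{"linear":[[0,-0.3,-0.1],[0,-0.38,-0.05],[0,-0.4,0],[0,-0.4,0],[0,-0.4,0],[0,-0.4,0],[0,-0.4,0],[0,-0.4,0],[0,-0.4,0],[0,-0.4,0],[0,-0.4,0],[0,-0.4,0]],"angular":[[0,0,0],[0,0,0],[0,0,0],[0,0,0],[0,0,0],[0,0,0],[0,0,0],[0,0,0],[0,0,0],[0,0,0],[0,0,0],[0,0,0]],"fingers":[0.2,0.2,0.2,0.2,0.2,0.2,-1,-1,-1,-1,-1,-1]}' 20
python3 - <<'E'
from h import *
plan(np.array([.452,-.22,.25]),tool(0))
E
```

```text
at [0.4083 0.3601 0.2202] lin shares [-0.7553 -5.7689  0.2924] dist 0.5825520048824596
ang shares [-0.0012  0.468  -0.0004] deg 42.1185827479802
time_s: 14.18
tool_pos: [0.4128, 0.022, 0.2254]
ee_rot: [-3.123, 0.673, 3.085]
ft_force: [-0.4, 0.3, 0.3]
grip_width: 0.0163
gripper_force: 0.0
at [0.4128 0.022  0.2254] lin shares [-0.5664 -2.3907  0.1818] dist 0.2463591713114816
ang shares [-0.012   0.4282 -0.0057] deg 38.55400914460388
```

```bash
python3 -m creep '{"linear":[[0,0,-0.1],[0,0,-0.1],[0,0,-0.1],[0,0,0],[0,0,0],[0,0,0],[0,0,0],[0,0,0],[0,0,0],[0,0,0],[0,0,0]],"angular":[[-0.0012,0.043,-0.0006],[-0.0012,0.043,-0.0006],[-0.0012,0.043,-0.0006],[-0.0012,0.043,-0.0006],[-0.0012,0.043,-0.0006],[-0.0012,0.043,-0.0006],[-0.0012,0.043,-0.0006],[-0.0012,0.043,-0.0006],[-0.0012,0.043,-0.0006],[-0.0012,0.043,-0.0006],[0,0,0]],"fingers":[-1,-1,-1,-1,-1,-1,-1,-1,-1,-1,-1]}' 20
python3 - <<'E'
from h import *
plan(np.array([.452,-.22,.25]),tool(0))
E
```

```text
time_s: 15.1
tool_pos: [0.4002, 0.0253, 0.2466]
ee_rot: [-3.139, 0.002, 3.088]
ft_force: [0.7, 0.1, 0.2]
grip_width: 0.0003
gripper_force: 0.0
at [0.4002 0.0253 0.2466] lin shares [-0.6496 -2.4213 -0.0272] dist 0.2507103907324734
ang shares [-0.0015  0.001   0.0002] deg 0.16288966506370567
```

```bash
python3 -m creep '{"linear":[[-0.065,-0.242,0],[-0.065,-0.242,0],[-0.065,-0.242,0],[-0.065,-0.242,0],[-0.065,-0.242,0],[-0.065,-0.242,0],[-0.065,-0.242,0],[-0.065,-0.242,0],[-0.065,-0.242,0],[-0.065,-0.242,0],[0,0,0],[0,0,0]],"angular":[[0,0,0],[0,0,0],[0,0,0],[0,0,0],[0,0,0],[0,0,0],[0,0,0],[0,0,0],[0,0,0],[0,0,0],[0,0,0],[0,0,0]],"fingers":[-1,-1,-1,-1,-1,-1,-1,-1,-1,-1,-1,-1]}' 20
python3 - <<'E'
from h import *
plan(np.array([.452,-.22,.073]),tool(0))
E
```

```text
time_s: 16.1
tool_pos: [0.4502, -0.2202, 0.2476]
ee_rot: [-3.139, 0.006, 3.086]
ft_force: [0.8, 0.7, -0.2]
grip_width: 0.0003
gripper_force: 0.0
at [ 0.4502 -0.2202  0.2476] lin shares [-0.0078  0.0077  1.7464] dist 0.1746410121918282
ang shares [-0.0016  0.0036 -0.0008] deg 0.3586223161875448
```

```bash
python3 -m creep '{"linear":[[0,0,0.175],[0,0,0.175],[0,0,0.175],[0,0,0.175],[0,0,0.175],[0,0,0.175],[0,0,0.175],[0,0,0.175],[0,0,0.175],[0,0,0.175],[0,0,0],[0,0,0]],"angular":[[0,0.003,0],[0,0,0],[0,0,0],[0,0,0],[0,0,0],[0,0,0],[0,0,0],[0,0,0],[0,0,0],[0,0,0],[0,0,0],[0,0,0]],"fingers":[-1,-1,-1,-1,-1,-1,-1,-1,-1,-1,-1,-1]}' 20
cat >> h.py <<'E'
H=np.array([.511,-.329]);r=.081;a0=np.arctan2(.049,-.064)
def arc():
    "pusher positions (rel. present TCP, tool shares) with the pin at given lever angles"
    q,Rc=tcp();print("at",q)
    for t in(0,.2,.4,.6,.8,1.0,1.05,1.1):
        p=H+r*np.array([np.cos(a0+t),np.sin(a0+t)])+.022*Rc.apply([0,1,0])[:2]
        print(t,p,Rc.inv().apply(np.r_[p,.073]-q)/.1)
def pin():
    im=snapshot("scene");c=blobs(im,(0,150,90),(8,255,255),(140,215,215,290),3)
    for x in c[:2]:
        m=x.reshape(-1,2);u=m[m[:,1]<=m[:,1].min()+4].mean(0);w=onz("scene",u,.102)[:2];d=w-H
        print("pin",u,w,"angle",np.arctan2(d[1],d[0])%(2*np.pi)-a0,"r",np.linalg.norm(d))
    return im
E
python3 - <<'E'
from h import *
arc();pin()
E
```

```text
time_s: 17.1
tool_pos: [0.4507, -0.218, 0.0731]
ee_rot: [-3.141, -0.0, 3.091]
ft_force: [0.0, -0.8, 1.1]
grip_width: 0.0004
gripper_force: 0.0
at [ 0.4507 -0.218   0.0731]
0 [ 0.4478 -0.2578] [ 0.0087 -0.399   0.0016]
0.2 [ 0.4393 -0.2715] [ 0.0866 -0.5407  0.0017]
0.4 [ 0.4337 -0.2867] [ 0.1348 -0.6951  0.0018]
0.6 [ 0.4312 -0.3027] [ 0.1513 -0.856   0.002 ]
0.8 [ 0.432  -0.3189] [ 0.1356 -1.0169  0.0021]
1.0 [ 0.4359 -0.3345] [ 0.0882 -1.1716  0.0023]
1.05 [ 0.4374 -0.3383] [ 0.0716 -1.2085  0.0023]
1.1 [ 0.4391 -0.342 ] [ 0.0531 -1.2446  0.0023]
pin [188. 238.] [ 0.4452 -0.2792] angle 0.006028180022287444 r 0.08253225984685389
```

```bash
python3 -m creep '{"linear":[[0,-0.1,0],[0,-0.1,0],[0,-0.1,0],[0.01,-0.1,0],[0.04,-0.07,0],[0.04,-0.07,0],[0.024,-0.077,0],[0.024,-0.077,0],[0.008,-0.08,0],[0.008,-0.08,0],[0,0,0],[0,0,0]],"angular":[[0,0,0],[0,0,0],[0,0,0],[0,0,0],[0,0,0],[0,0,0],[0,0,0],[0,0,0],[0,0,0],[0,0,0],[0,0,0],[0,0,0]],"fingers":[-1,-1,-1,-1,-1,-1,-1,-1,-1,-1,-1,-1]}' 20
python3 - <<'E'
from h import *
arc();im=pin()
cv2.imwrite("pics/v6.png",cv2.resize(im[200:310,120:240],(480,440),interpolation=2)[:,:,::-1])
E
```

```text
time_s: 18.15
tool_pos: [0.4314, -0.304, 0.0735]
ee_rot: [-3.14, 0.001, 3.089]
ft_force: [-2.0, 2.9, 0.5]
grip_width: 0.0007
gripper_force: 1.5
at [ 0.4314 -0.304   0.0735]
0 [ 0.4478 -0.2578] [-0.1395  0.4698  0.0044]
0.2 [ 0.4393 -0.2715] [-0.0618  0.3279  0.0045]
0.4 [ 0.4337 -0.2867] [-0.0139  0.1734  0.0046]
0.6 [ 0.4313 -0.3027] [0.0023 0.0125 0.0048]
0.8 [ 0.432  -0.3189] [-0.0137 -0.1484  0.0051]
1.0 [ 0.436  -0.3345] [-0.0614 -0.303   0.0053]
1.05 [ 0.4374 -0.3383] [-0.0781 -0.3399  0.0054]
1.1 [ 0.4391 -0.342 ] [-0.0965 -0.3759  0.0055]
pin [171.3846 238.9231] [ 0.4319 -0.3213] angle 0.5561644533478471 r 0.0794373902294758
```

View pics/v6.png

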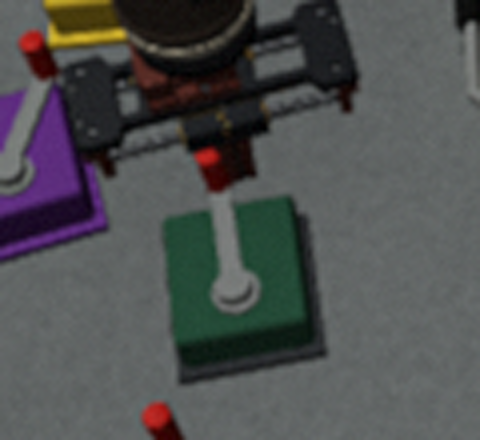

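The finger is pushing the pin at (208,160), the lever is at about 0.56 rad, and the gripper body stays above the purple look-alike. Continuing to the stop.

```bash
python3 -m creep '{"linear":[[0,-0.075,0],[-0.012,-0.075,0],[-0.024,-0.077,0],[-0.024,-0.077,0],[-0.018,-0.037,0],[-0.018,-0.036,0],[0,0,0],[0,0,0]],"angular":[[0,0,0],[0,0,0],[0,0,0],[0,0,0],[0,0,0],[0,0,0],[0,0,0],[0,0,0]],"fingers":[-1,-1,-1,-1,-1,-1,-1,-1]}' 20
python3 - <<'E'
from h import *
pin();print(observe()["ft_force"])
E
```

```text
time_s: 18.87
tool_pos: [0.4397, -0.3418, 0.0738]
ee_rot: [-3.14, 0.002, 3.09]
ft_force: [-1.1, 2.9, 0.2]
grip_width: 0.0006
gripper_force: 1.8
pin [158.1818 245.1818] [ 0.438  -0.3586] angle 1.038276684868265 r 0.07879728848752092
[-2.3502  3.5569  0.4498]
```

```bash
python3 -m creep '{"linear":[[-0.01,-0.03,0],[-0.01,-0.03,0],[0,0,0],[0,0,0]],"angular":[[0,0,0],[0,0,0],[0,0,0],[0,0,0]],"fingers":[-1,-1,-1,-1]}' 20
python3 - <<'E'
from h import *
pin();print(observe()["ft_force"])
E
```

```text
time_s: 19.25
tool_pos: [0.4404, -0.3443, 0.0735]
ee_rot: [3.138, -0.001, 3.092]
ft_force: [-5.7, 13.0, 7.6]
grip_width: 0.0006
gripper_force: 6.8
pin [157.2222 245.8889] [ 0.4391 -0.3614] angle 1.07759719189522 r 0.07883858554680394
[-5.6902 12.9697  7.2492]
```

The force jumped to about 15 N with the motion stalled, so the lever is at its stop. Going back along the arc, then up.

```bash
python3 -m creep '{"linear":[[0.03,0.08,0],[0.05,0.14,0],[0.014,0.16,0],[-0.016,0.16,0],[-0.048,0.154,0],[-0.08,0.14,0],[0,0.2,0],[0,0.25,0],[0,0.1,-0.25],[0,0,-0.3],[0,0,-0.3],[0,0,0]],"angular":[[0,0,0],[0,0,0],[0,0,0],[0,0,0],[0,0,0],[0,0,0],[0,0,0],[0,0,0],[0,0,0],[0,0,0],[0,0,0],[0,0,0]],"fingers":[-1,-1,-1,-1,-1,-1,-1,-1,-1,-1,-1,-1]}' 20
python3 -m creep '{"linear":[[0,0,-0.2],[0,0,0],[0,0,0],[0,0,0],[0,0,0],[0,0,0]],"angular":[[0,0,0],[0,0,0],[0,0,0],[0,0,0],[0,0,0],[0,0,0]],"fingers":[-1,-1,-1,-1,-1,-1]}' 20
python3 - <<'E'
from h import *
im=pin();t=snapshot("top")
c=blobs(t,(100,150,40),(125,255,255),(120,170,215,250));r=cv2.minAreaRect(cv2.convexHull(np.vstack(c[:4])));print(r,onz("top",r[0],.078))
cv2.imwrite("pics/v7.png",im[:,:,::-1])
E
```

```text
time_s: 20.3
tool_pos: [0.457, -0.2115, 0.1643]
ee_rot: [-3.137, 0.013, 3.09]
ft_force: [0.9, -0.8, 0.6]
grip_width: 0.0008
gripper_force: 0.0
time_s: 20.8
tool_pos: [0.4528, -0.2097, 0.1777]
ee_rot: [-3.14, 0.001, 3.09]
ft_force: [-0.4, -0.6, 0.4]
grip_width: 0.0
gripper_force: 0.0
pin [188. 238.] [ 0.4452 -0.2792] angle 0.006028180022287444 r 0.08253225984685389
((164.77146911621094, 211.0185089111328), (61.35755157470703, 36.57417678833008), 3.9004933834075928) [0.5096 0.3559 0.078 ]
```

View pics/v7.png

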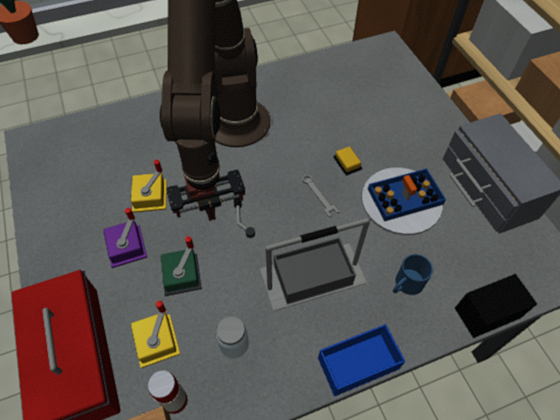

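The green lever is back at rest with its pin at (188,238), and the tray is central on the platter at (406,194). The grey trays are nested at (315,270), and the robot touches nothing.

```bash
python3 -c "
from plant import *
print(hand_in())"
```

```text
the job is handed in; nothing more can be done
None
```

The job is handed in at about 21 s of the 64 s allowed: the blue tray stands level and released on the turntable, measured about 4 mm off centre, and the green tally lever was swung to its stop and is back at rest; the grey trays and bystanders look unmoved in the last picture, and the hand-in returned no verdict.

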